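# Count out two short sanding blocks

### The job

Two people are about to sand a car door, and each needs one short sanding block. Count exactly two of the three short cork sanding blocks into the shallow metal tray, both lying flat on the tray's floor with their rubber pads down, and leave the third short block where it lies on the bench.

Things in the scene. Friction and masses are not known exactly. Their poses are not given: they have to be found in the camera images.
- tray: shallow open aluminium tray fixed to the bench, 160 mm (x) by 220 mm (y) outside and 35 mm high, walls and floor 3 mm thick, empty at the start. Origin at the centre of its underside, on the bench top (the floor inside is 3 mm higher); x along its short side, y along its long side, z up.
- block_a: one of three alike loose short sanding blocks, 72 mm long (x): black rubber pad below, 42 mm wide (y), 10 mm thick; tan cork grip on it, 36 mm wide (y), from 10 to 44 mm above the underside; about 90 g, pad down, any yaw. Origin: centre of the underside; z up. The round cork puck (64 mm across) and the long cork block (210 mm) nearby are not short blocks.
- block_b: one of three alike loose short sanding blocks, 72 mm long (x): black rubber pad below, 42 mm wide (y), 10 mm thick; tan cork grip on it, 36 mm wide (y), from 10 to 44 mm above the underside; about 90 g, pad down, any yaw. Origin: centre of the underside; z up. The round cork puck (64 mm across) and the long cork block (210 mm) nearby are not short blocks.
- block_c: one of three alike loose short sanding blocks, 72 mm long (x): black rubber pad below, 42 mm wide (y), 10 mm thick; tan cork grip on it, 36 mm wide (y), from 10 to 44 mm above the underside; about 90 g, pad down, any yaw. Origin: centre of the underside; z up. The round cork puck (64 mm across) and the long cork block (210 mm) nearby are not short blocks.
Mind the look-alikes: they are no part of the job. What is shaped like the block_a but green is not meant. Leave any yellow look-alike of the block_c alone.

How it is judged:
At the end, for the whole second after the job is handed in: Two short blocks at rest in the tray, flat on its floor, pad down within 10 degrees (origins within 62 mm in x, 92 mm in y of the tray's origin, under 12 mm above it); the third within 20 mm of its start and upright within 10 degrees (((x of block_b in the frame of tray between -0.062 and 0.062 m and y of block_b in the frame of tray between -0.092 and 0.092 m and z of each of block_b, block_c in the frame of tray below 0.012 m and angle between each of block_b, block_c, block_a's own z axis and vertical below 0.17 rad and linear speed of each of block_b, block_c below 0.02 m/s and x of block_c in the frame of tray between -0.062 and 0.062 m and y of block_c in the frame of tray between -0.092 and 0.092 m and distance of block_a from where it was at the start of the episode below 0.02 m) or (x of block_a in the frame of tray between -0.062 and 0.062 m and y of block_a in the frame of tray between -0.092 and 0.092 m and z of each of block_a, block_c in the frame of tray below 0.012 m and angle between each of block_a, block_c, block_b's own z axis and vertical below 0.17 rad and linear speed of each of block_a, block_c below 0.02 m/s and x of block_c in the frame of tray between -0.062 and 0.062 m and y of block_c in the frame of tray between -0.092 and 0.092 m and distance of block_b from where it was at the start of the episode below 0.02 m) or (x of block_a in the frame of tray between -0.062 and 0.062 m and y of block_a in the frame of tray between -0.092 and 0.092 m and z of each of block_a, block_b in the frame of tray below 0.012 m and angle between each of block_a, block_b, block_c's own z axis and vertical below 0.17 rad and linear speed of each of block_a, block_b below 0.02 m/s and x of block_b in the frame of tray between -0.062 and 0.062 m and y of block_b in the frame of tray between -0.092 and 0.092 m and distance of block_c from where it was at the start of the episode below 0.02 m))); the robot touches nothing.
It also fails if it takes over 67 s, if anything falls off the work surface, if the arm or the gripper's body presses on something with over 40 N, if the wrist force passes 120 N, or if a joint passes its speed limit or range.

### The arm

A 6-joint arm with a two-finger parallel gripper is mounted at the origin on the work surface. World frame = base frame: x ahead of the robot, y to its left, z up, the work surface at z = 0. Lengths are in m, angles in rad, forces in N, time in s.
With the tool pointing down it reaches from about 0.25 to 0.725 m from the base axis. Payload 4 kg.
Tool frame: the origin (TCP) lies midway between the tips of the shut fingers; the grasp point (between the pads) lies 19 mm behind it (bot.grasp_offset is the distance from the TCP to the grasp point, in m); z points along the fingers, y is the direction in which the jaws open and shut (so a half turn about z gives the same grasp; the last joint's range is limited). The gripper opens to 85 mm and grips with 20 to 120 N. Pads are 22 mm wide; open, the fingers measure 114 mm over their backs; the gripper's body (76 mm by 85 mm) begins 54 mm behind the grasp point. The pads swing forward as they close: fully open they stand 13 mm farther back than shut.
Start: joints at [1.282, 0.241, 0.005, 1.335, 0, 1.571], TCP at [0.142, 0.479, 0.231] pointing down, gripper open.
Joint ranges: [-2.72, 2.72], [-1.05, 1.87], [-1.09, 1.28], [-1.99, 2.15], [-1.42, 1.44], [-3.14, 3.14]. Speed limits (rad/s): [2.79, 2.79, 3.14, 3.14, 3.14, 3.14].

### API

Orientations are given as a 3x3 rotation matrix whose columns are the frame's x, y, z axes.
In Python, from rig import readout, read_camera, calibration, ticket, models, bot gives the robot as it stands.
- The arm moves only by the shell command python3 -m pendant 'ROWS' [FORCE]. ROWS is JSON, a list that holds one entry, the list of rows, each a list of 7 numbers: the shift along the tool's x, y, z in cm, then the turn, a rotation vector about the tool's x, y, z in degrees, then the finger opening in cm, from 0 to 8.54. In form: [[[dx, dy, dz, ax, ay, az, hand], ...]]. A call has 1 to 12 rows; each row is the pose to reach, as a shift and turn from the pose measured when the call began, along the tool's axes at that moment; what a row does not reach only later rows make up. A row lasts 1/8 s, in which the tool goes at most 62.5 mm and 10.7 degrees, less where a joint would pass 70% of its speed; a pose out of reach is approached as far as the arm can. A call with a gripper value outside its range is refused whole. The fingers move at their own pace and stop on an object; FORCE is the grip in N (left out, the last holds). Time passes only in rows, so rows that repeat a pose let the fingers close. It gives the time, the measured TCP pose, the force and the opening at its end, in the units of the state.
- readout.state(): the state, without advancing time (a new reading comes with each control period).
- read_camera(name): name is "scene" or "top"; returns the picture (384x512x3 uint8, red, green, blue); there is no depth.
- calibration(name): a dict with "fx", "fy", "cx", "cy" (pixels), "cam_to_world" (4x4, takes a point from camera to world coordinates). Camera axes: x right, y up, looking along -z (the intrinsics and any distortion apply to the point x, -y, -z); pixel columns grow to the right and rows downward; lengths in m; the calibration is good to about 2 mm. A picture is of the moment at which its call begins. calibration takes no time and is no camera call.
- ticket.job_done(): hands the job in, once; it reports no verdict.
Trained networks look in the newest picture that a camera, given by its name, has taken for a name from the list of things; names that differ only in an ending like _2 or _b are one class to them, and where a whole thing is asked for, a point or a joint stands for the part that bears it (a point fixed in the world has none). Each returns a list of dicts, best first, with "conf" (0 to 1); they miss things now and then, are a little off and sometimes report something else, mostly with a low value. They report only what shows in the picture. A call takes as long as a camera call. They do not tell look-alikes from the thing itself.
- models.boxes_of(camera, thing): "extent" ([left, top, width, height] in pixels, round what is visible of it).
The state is a dict: "t": time; "joint_positions": joint angles; "qvel": joint speeds; "joint_torque": joint torques, N m; "eef_pos": TCP position; "eef_rot": TCP orientation; "contact_force": force on the tool from outside, world axes, zero at the start; "wrist_torque": the same for the moment, N m; "grip_width": finger opening in m.
Only numpy, scipy, OpenCV 4.12 (cv2) and the standard library are available. Lean on these libraries where they do the work, as an engineer would, in place of code of your own. Each camera call takes 0.05 s, during which the arm holds its last target.

## Working session

There is one attempt and no reset: what is moved stays moved. The work goes in short steps, Python scripts to look and compute and a shell command to move; the robot and the scene stay as the last step left them, time stands still between calls to the robot, and variables do not carry over. Pictures are saved under pics/ and viewed, and the job is handed in when it is done.

```bash
ls; mkdir -p pics; python3 - <<'E'
from rig import readout, read_camera, calibration, ticket, models, bot
import cv2,numpy as np
s=readout.state();print({k:np.round(v,3).tolist() for k,v in s.items()})
for n in("scene","top"):
    im=read_camera(n);cv2.imwrite(f"pics/{n}0.png",im[:,:,::-1])
    c=calibration(n);print(n,{k:np.round(v,4).tolist() for k,v in c.items()})
    for th in("block_a","tray"):
        for d in models.boxes_of(n,th):print(n,th,round(d["conf"],2),np.round(d["extent"],1))
E
```

```text
pics
{'t': 0.0, 'joint_positions': [1.282, 0.241, 0.004, 1.335, -0.0, 1.571], 'qvel': [-0.001, -0.001, -0.0, -0.0, 0.0, 0.002], 'joint_torque': [-0.001, -37.232, 25.241, 0.017, -0.0, -0.0], 'eef_pos': [0.142, 0.479, 0.23], 'eef_rot': [[-0.959, 0.285, -0.001], [0.285, 0.959, -0.002], [-0.0, -0.002, -1.0]], 'contact_force': [-0.775, -0.212, 0.105], 'wrist_torque': [-0.006, -0.016, 0.005], 'grip_width': 0.085}
scene {'fx': 429.6253, 'fy': 429.6253, 'cx': 247.0826, 'cy': 193.4959, 'cam_to_world': [[-0.4064, -0.483, 0.7756, 1.3581], [0.9136, -0.2049, 0.3511, 0.3458], [-0.0106, 0.8513, 0.5245, 0.6124], [0.0, 0.0, 0.0, 1.0]]}
scene block_a 0.77 [179.8 139.7  28.3  22.3]
scene block_a 0.75 [189.2 206.9  36.1  29. ]
scene block_a 0.73 [208.5 236.7  39.2  36.1]
scene block_a 0.69 [180.6 160.   25.4  22.5]
scene block_a 0.58 [131.9 184.3  30.1  26.7]
scene tray 0.64 [292.1 195.5 104.9  53.5]
top {'fx': 426.6267, 'fy': 426.6267, 'cx': 260.1454, 'cy': 194.9284, 'cam_to_world': [[-0.0239, 0.9916, -0.1269, 0.4101], [-0.9996, -0.0253, -0.0094, -0.0227], [-0.0125, 0.1267, 0.9919, 0.9366], [0.0, 0.0, 0.0, 1.0]]}
top block_a 0.94 [234.1  88.4  30.3  40.1]
top block_a 0.83 [347.9 225.6  42.7  21.5]
top block_a 0.79 [363.8 139.9  39.2  36.2]
top block_a 0.79 [279.7 128.8  31.3  37.1]
top block_a 0.77 [387.2 276.8  42.   23.2]
top tray 0.9 [101.4 155.8 120.9 104.4]
```

View pics/top0.png

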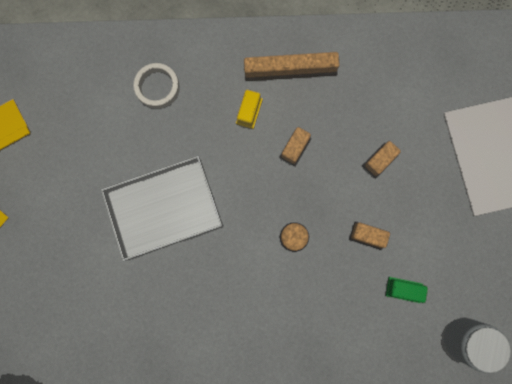

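View pics/scene0.png

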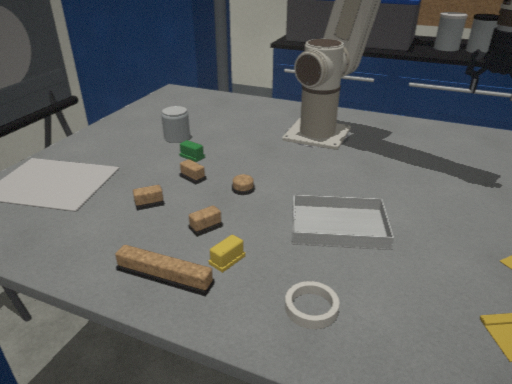

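The top picture shows tan short blocks at about (295,146), (381,158) and (370,235), and the tray at about (162,208). Things that could be mistaken for them are yellow (249,108), green (408,290), the puck (295,236) and the long cork (291,66). I'll fit the poses from the cork silhouettes.

```bash
cat > h.py <<'E'
import numpy as np,cv2
from scipy.optimize import minimize
from rig import calibration
def proj(n,P):
    c=calibration(n);T=np.linalg.inv(np.array(c["cam_to_world"]))
    p=np.asarray(P)@T[:3,:3].T+T[:3,3]
    return np.c_[c["fx"]*p[:,0]/-p[:,2]+c["cx"],c["fy"]*-p[:,1]/-p[:,2]+c["cy"]]
def back(n,uv,z):
    c=calibration(n);M=np.array(c["cam_to_world"])
    d=M[:3,:3]@np.array([(uv[0]-c["cx"])/c["fx"],-(uv[1]-c["cy"])/c["fy"],-1])
    return M[:3,3]+d*(z-M[2,3])/d[2]
def box(x,y,a,L,W,z0,z1):
    c,s=np.cos(a),np.sin(a)
    return np.array([[x+c*i*L/2-s*j*W/2,y+s*i*L/2+c*j*W/2,z] for i in(-1,1) for j in(-1,1) for z in(z0,z1)])
def corkmask(im):
    h=cv2.cvtColor(im,cv2.COLOR_RGB2HSV)
    return ((h[...,0]>4)&(h[...,0]<20)&(h[...,1]>70)&(h[...,2]>40)).astype(np.uint8)
K=4
def render(n,P,shape):
    m=np.zeros((shape[0]*K,shape[1]*K),np.uint8)
    q=(proj(n,P)+.5)*K-.5
    cv2.fillConvexPoly(m,cv2.convexHull(np.round(q*16).astype(np.int32)),1,shift=4)
    return m
def fit(masks,x0,y0,z=0.0,L=.072,W=.036):
    ups={n:cv2.resize(m,None,fx=K,fy=K,interpolation=cv2.INTER_NEAREST) for n,m in masks.items()}
    def cost(p):
        t=0
        for n,m in ups.items():
            r=render(n,box(p[0],p[1],p[2],L,W,z+.010,z+.044),masks[n].shape)
            t+=1-(r&m).sum()/max(1,(r|m).sum())
        return t
    best=min((minimize(cost,[x0,y0,a],method="Nelder-Mead",options=dict(initial_simplex=[[x0,y0,a],[x0+.01,y0,a],[x0,y0+.01,a],[x0,y0,a+.4]],maxiter=120,xatol=2e-4,fatol=1e-4)) for a in np.arange(0,np.pi,np.pi/4)),key=lambda r:r.fun)
    return best.x,best.fun
def pick(m,uv):
    k,l=cv2.connectedComponents(m)
    y,x=int(uv[1]),int(uv[0]);w=l[y-4:y+5,x-4:x+5];w=w[w>0]
    return (l==np.bincount(w).argmax()).astype(np.uint8)
E
cat > m.py <<'E'
from h import *
t=cv2.imread("pics/top0.png")[:,:,::-1];s=cv2.imread("pics/scene0.png")[:,:,::-1]
mt,ms=corkmask(t),corkmask(s)
for nm,u in dict(P=(295,146),Q=(381,158),R=(370,235)).items():
    w=back("top",u,.03)
    us=proj("scene",[[w[0],w[1],.03]])[0]
    a=pick(mt,u);b=pick(ms,us)
    for k in({"top":a},{"scene":b},{"top":a,"scene":b}):
        r,f=fit(k,*w[:2]);print(nm,list(k),np.round(r[:2],4),round(np.degrees(r[2])%180,1),round(f,3),a.sum(),b.sum())
# tray
h=t.astype(int)
g=(t.mean(2)>125).astype(np.uint8);
try:
    tm=pick(g,(162,208));r=cv2.minAreaRect(cv2.findNonZero(tm));print(r);
    pts=cv2.boxPoints(r);W=np.array([back("top",p,.003)[:2] for p in pts]);print(np.round(W,4),W.mean(0),[np.linalg.norm(W[i]-W[i-1]) for i in range(4)])
except Exception as e:print(e)
c=cv2.resize(t[40:320,220:440],None,fx=2.1,fy=2.1,interpolation=cv2.INTER_CUBIC)
d=cv2.resize(t[145:270,90:235],None,fx=4,fy=4,interpolation=cv2.INTER_CUBIC)
cv2.imwrite("pics/crop.png",c[:,:,::-1]);cv2.imwrite("pics/tray.png",d[:,:,::-1])
E
python3 m.py
```

```text
P ['top'] [ 0.6342 -0.0943] 149.4 0.09 582 568
P ['scene'] [ 0.6329 -0.094 ] 141.6 0.15 582 568
P ['top', 'scene'] [ 0.633  -0.0937] 149.4 0.244 582 568
Q ['top'] [ 0.6002 -0.2799] 133.9 0.1 606 466
Q ['scene'] [ 0.5977 -0.2829] 131.6 0.132 606 466Traceback (most recent call last):
  File "m.py", line 9, in <module>
    r,f=fit(k,*w[:2]);print(nm,list(k),np.round(r[:2],4),round(np.degrees(r[2])%180,1),round(f,3),a.sum(),b.sum())
        ~~~^^^^^^^^^^
  File "h.py", line 32, in fit
    best=min((minimize(cost,[x0,y0,a],method="Nelder-Mead",options=dict(initial_simplex=[[x0,y0,a],[x0+.01,y0,a],[x0,y0+.01,a],[x0,y0,a+.4]],maxiter=120,xatol=2e-4,fatol=1e-4)) for a in np.arange(0,np.pi,np.pi/4)),key=lambda r:r.fun)
  File "h.py", line 32, in <genexpr>
    best=min((minimize(cost,[x0,y0,a],method="Nelder-Mead",options=dict(initial_simplex=[[x0,y0,a],[x0+.01,y0,a],[x0,y0+.01,a],[x0,y0,a+.4]],maxiter=120,xatol=2e-4,fatol=1e-4)) for a in np.arange(0,np.pi,np.pi/4)),key=lambda r:r.fun)
              ~~~~~~~~^^^^^^^^^^^^^^^^^^^^^^^^^^^^^^^^^^^^^^^^^^^^^^^^^^^^^^^^^^^^^^^^^^^^^^^^^^^^^^^^^^^^^^^^^^^^^^^^^^^^^^^^^^^^^^^^^^^^^^^^^^^^^^^^^^^^^^^^^^^^^^^^^^^^^^^^^^
    res = _minimize_neldermead(fun, x0, args, callback, bounds=bounds,
                               **options)
    fxr = func(xr)
    fx = function(np.copy(x), *(wrapper_args + args))
  File "h.py", line 29, in cost
    r=render(n,box(p[0],p[1],p[2],L,W,z+.010,z+.044),masks[n].shape)
  File "h.py", line 21, in render
    q=(proj(n,P)+.5)*K-.5
       ~~~~^^^^^
  File "h.py", line 5, in proj
    c=calibration(n);T=np.linalg.inv(np.array(c["cam_to_world"]))
ValueError: time passes only in moves, steps and waits
```

```bash
ls pics
```

```text
scene0.png
top0.png
```

```bash
sed -i 's/^from rig import calibration/from rig import calibration as _cal\nimport functools\ncalibration=functools.lru_cache(_cal)/' h.py; python3 m.py; python3 -c "
from rig import readout;print(readout.state()['t'])"
```

```text
P ['top'] [ 0.6342 -0.0943] 149.4 0.09 582 568
P ['scene'] [ 0.6329 -0.094 ] 141.6 0.15 582 568
P ['top', 'scene'] [ 0.633  -0.0937] 149.4 0.244 582 568
Q ['top'] [ 0.6002 -0.2799] 133.9 0.1 606 466
Q ['scene'] [ 0.5977 -0.2829] 131.6 0.132 606 466
Q ['top', 'scene'] [ 0.6004 -0.2801] 133.3 0.244 606 466
R ['top'] [ 0.4352 -0.2438] 71.4 0.081 659 344
R ['scene'] [ 0.4313 -0.2478] 59.5 0.143 659 344
R ['top', 'scene'] [ 0.4347 -0.2449] 70.4 0.276 659 344
((159.76785278320312, 207.60858154296875), (75.14532470703125, 106.35601043701172), 70.64100646972656)
[[0.5504 0.3477]
 [0.6243 0.1242]
 [0.4644 0.0704]
 [0.3933 0.2895]] [0.50810249 0.20794897] [np.float64(0.16749423666185959), np.float64(0.23549404499808746), np.float64(0.168649002948633), np.float64(0.23041230214719302)]
0.3
```

View pics/crop.png

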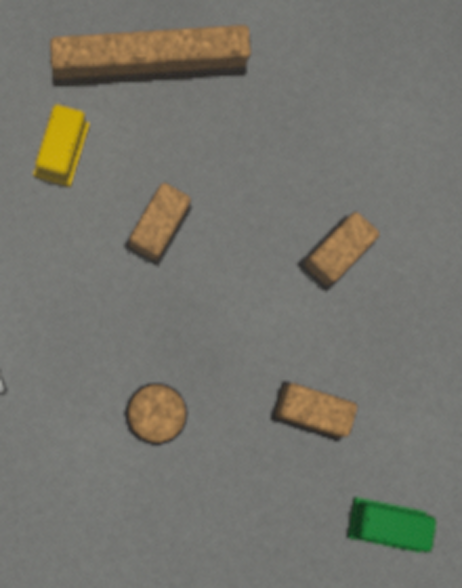

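View pics/tray.png

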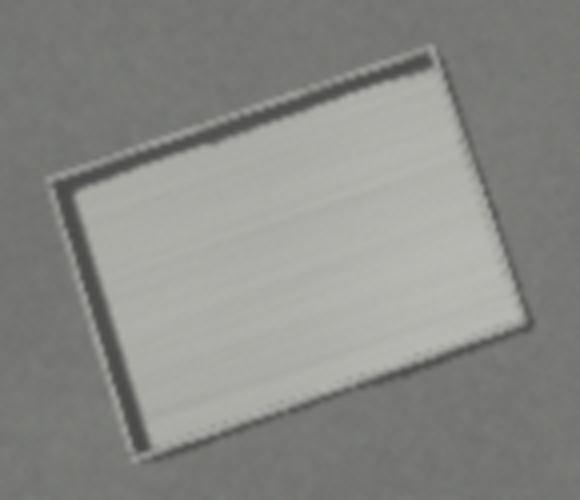

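```bash
cat > go.py <<'E'
# usage: goal pose -> delta in tool axes (cm,deg)
import sys
from h import *
from scipy.spatial.transform import Rotation as Ro
from rig import readout
def goal(x,y,z,yaw):
    s=readout.state();R=np.array(s["eef_rot"]);p=np.array(s["eef_pos"])
    best=None
    for k in(0,180):
        a=np.radians(yaw+k);G=np.array([[np.cos(a),np.sin(a),0],[np.sin(a),-np.cos(a),0],[0,0,-1]])
        rv=Ro.from_matrix(R.T@G).as_rotvec(degrees=True)
        if best is None or np.linalg.norm(rv)<np.linalg.norm(best):best=rv
    print("t",round(s["t"],2),"pos",np.round(p,4),"toolx",np.round(R[:,0],3),"q",np.round(s["joint_positions"],2),"w",round(s["grip_width"],4),"F",np.round(s["contact_force"],1))
    print("delta cm",np.round(R.T@(np.array([x,y,z])-p)*100,2),"deg",np.round(best,1))
if __name__=="__main__":goal(*map(float,sys.argv[1:]))
E
python3 - <<'E'
from h import *
c=np.array([[198,156.5],[102.5,190],[124.2,260],[222.7,226.2]])
W=np.array([back("top",p,.035)[:2] for p in c]);print(np.round(W,4),W.mean(0),[np.linalg.norm(W[i]-W[i-1]) for i in range(4)])
for a,b in((0,1),(3,2)):print(np.degrees(np.arctan2(*(W[b]-W[a])[::-1])))
def cost(p):return np.sum((proj("top",np.array([[p[0]+np.cos(p[2])*i*.08-np.sin(p[2])*j*.11,p[1]+np.sin(p[2])*i*.08+np.cos(p[2])*j*.11,.035] for i,j in((1,-1),(1,1),(-1,1),(-1,-1))]))-c)**2)
r=minimize(cost,[.5,.2,.31]);p=r.x;print(p,np.degrees(p[2]),r.fun)
for j in(-.045,.045):print(p[0]-np.sin(p[2])*j,p[1]+np.cos(p[2])*j,np.degrees(p[2])+90)
E
python3 go.py 0.634 -0.094 0.13 149.4
```

```text
[[0.6126 0.118 ]
 [0.5448 0.3235]
 [0.3952 0.2743]
 [0.4609 0.0666]] [0.50338242 0.19560048] [np.float64(0.16013952238516488), np.float64(0.21635827434818275), np.float64(0.15747235445624974), np.float64(0.2179222426320605)]
108.25911170525693
107.55933721595588
[0.5034443  0.19557994 0.31576745] 18.092142249306534 3.035740497649954
0.5174188773443589 0.15280481245286018 108.09214224930653
0.48946973108577274 0.23835506215101218 108.09214224930653
t 0.3 pos [0.1423 0.4791 0.231 ] toolx [-0.959  0.285 -0.   ] q [ 1.28  0.24  0.    1.34 -0.    1.57] w 0.0858 F [1.2 0.4 0.3]
delta cm [-63.45 -40.93  10.13] deg [-0.   0.  14.1]
```

```bash
python3 -m pendant '[[[-63.4,-40.9,8,0,0,14.1,8],[-63.4,-40.9,8,0,0,14.1,8],[-63.4,-40.9,8,0,0,14.1,8],[-63.4,-40.9,8,0,0,14.1,8],[-63.4,-40.9,8,0,0,14.1,8],[-63.4,-40.9,8,0,0,14.1,8],[-63.4,-40.9,8,0,0,14.1,8],[-63.4,-40.9,8,0,0,14.1,8],[-63.4,-40.9,8,0,0,14.1,8],[-63.4,-40.9,8,0,0,14.1,8],[-63.4,-40.9,8,0,0,14.1,8],[-63.4,-40.9,8,0,0,14.1,8]]]' 40; python3 go.py 0.634 -0.094 0.08 149.4
```

```text
t: 1.8
eef_pos: [0.629, -0.0886, 0.1519]
eef_rot: [[-0.86, 0.51, 0.0], [0.51, 0.86, -0.0], [-0.0, -0.0, -1.0]]
contact_force: [0.7, 1.0, 1.0]
grip_width: 0.0803
t 1.8 pos [ 0.629  -0.0886  0.1519] toolx [-0.86  0.51 -0.  ] q [-0.14  0.55  0.26  1.28 -0.    0.4 ] w 0.0803 F [0.7 1.  1. ]
delta cm [-0.7  -0.21  7.19] deg [-0.   0.  -0.1]
```

```bash
python3 -m pendant '[[[-0.7,-0.2,4,0,0,0,7.5],[-0.7,-0.2,8,0,0,0,7.5],[-0.7,-0.2,8.7,0,0,0,7.5],[-0.7,-0.2,8.7,0,0,0,7.5]]]' ; python3 go.py 0.634 -0.094 0.010 149.4; python3 - <<'E'
from rig import read_camera
import cv2
t=read_camera("top");s=read_camera("scene")
a=cv2.resize(t[90:190,230:360],(520,400),interpolation=3);b=cv2.resize(s[120:280,120:330],(525,400),interpolation=3)
cv2.imwrite("pics/a1.png",a[:,:,::-1]);cv2.imwrite("pics/b1.png",b[:,:,::-1])
E
```

```text
t: 2.3
eef_pos: [0.6341, -0.0938, 0.0652]
eef_rot: [[-0.86, 0.51, -0.0], [0.51, 0.86, -0.0], [-0.0, -0.0, -1.0]]
contact_force: [-0.1, 0.1, 1.8]
grip_width: 0.075
t 2.3 pos [ 0.6341 -0.0938  0.0652] toolx [-0.86  0.51 -0.  ] q [-0.15  0.63  0.15  1.1  -0.    0.39] w 0.075 F [-0.1  0.1  1.8]
delta cm [-0.   -0.02  5.52] deg [-0.  0. -0.]
```

View pics/b1.png

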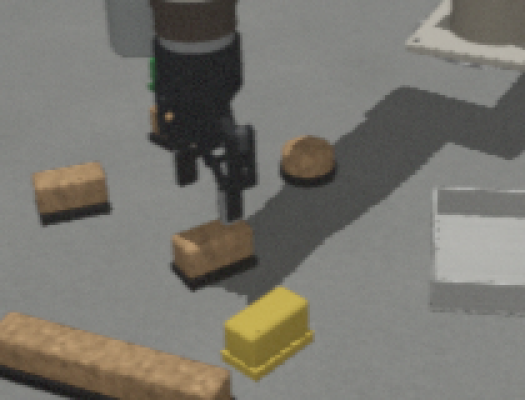

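View pics/a1.png

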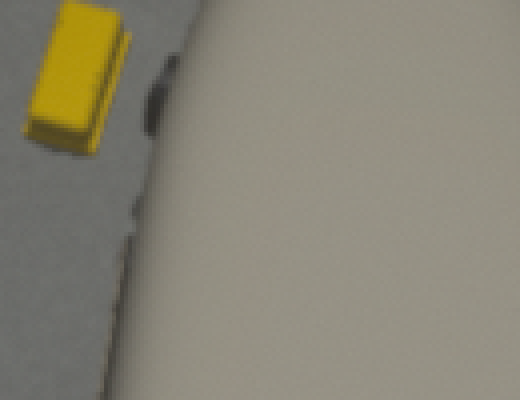

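The scene crop shows the open jaws straddling the tan block at crop (213,248), with the yellow one clear at (268,330). The arm hides the block in the top view. I'll descend next.

```bash
python3 -m pendant '[[[0,0,2,0,0,0,7.5],[0,0,3.5,0,0,0,7.5],[0,0,4.5,0,0,0,7.5],[0,0,5.4,0,0,0,7.5],[0,0,5.4,0,0,0,7.5]]]' ; python3 go.py 0.634 -0.094 0.010 149.4; python3 - <<'E'
from rig import read_camera
import cv2
s=read_camera("scene")
b=cv2.resize(s[140:260,140:290],(600,480),interpolation=3)
cv2.imwrite("pics/b2.png",b[:,:,::-1])
E
```

```text
t: 3.02
eef_pos: [0.6351, -0.0938, 0.0123]
eef_rot: [[-0.861, 0.509, 0.002], [0.509, 0.861, -0.001], [-0.002, 0.0, -1.0]]
contact_force: [0.1, -0.4, 0.7]
grip_width: 0.0749
t 3.02 pos [ 0.6351 -0.0938  0.0123] toolx [-0.861  0.509 -0.002] q [-0.15  0.68  0.1   0.99 -0.    0.39] w 0.0749 F [ 0.1 -0.4  0.7]
delta cm [ 0.08 -0.07  0.23] deg [ 0.   0.1 -0. ]
```

View pics/b2.png

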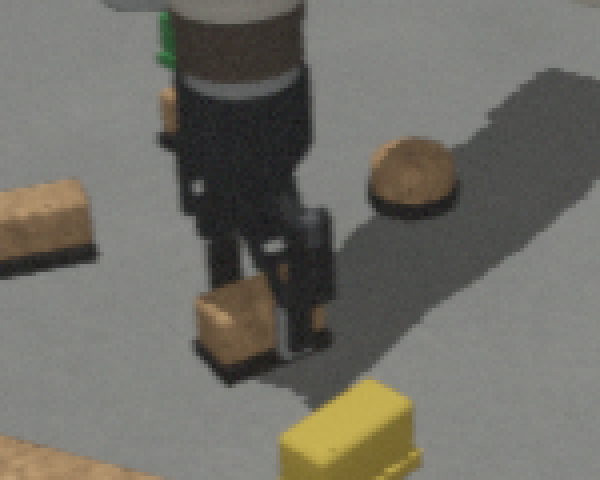

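The jaws sit either side of the cork, and the block is at crop (255,325). I'll close on it.

```bash
python3 -m pendant '[[[0,0,0.1,0,0,0,3],[0,0,0.1,0,0,0,3],[0,0,0.1,0,0,0,3],[0,0,0.1,0,0,0,3],[0,0,0.1,0,0,0,3],[0,0,0.1,0,0,0,3]]]' 50; python3 -m pendant '[[[0,0,-2,0,0,0,3],[0,0,-5,0,0,0,3],[0,0,-9,0,0,0,3],[0,0,-12,0,0,0,3],[0,0,-12,0,0,0,3]]]' ;python3 go.py 0.5174 0.1528 0.130 108.1;  python3 - <<'E'
from rig import read_camera
import cv2
s=read_camera("scene")
b=cv2.resize(s[80:280,130:330],(600,600),interpolation=3)
cv2.imwrite("pics/b3.png",b[:,:,::-1])
E
```

```text
t: 3.82
eef_pos: [0.636, -0.0939, 0.0124]
eef_rot: [[-0.86, 0.509, 0.004], [0.509, 0.86, -0.001], [-0.004, 0.001, -1.0]]
contact_force: [0.7, 0.3, 4.2]
grip_width: 0.0353
t: 4.45
eef_pos: [0.6371, -0.0941, 0.135]
eef_rot: [[-0.86, 0.509, 0.009], [0.509, 0.861, -0.002], [-0.009, 0.003, -1.0]]
contact_force: [-0.0, -0.3, -0.8]
grip_width: 0.0352
t 4.45 pos [ 0.6371 -0.0941  0.135 ] toolx [-0.86   0.509 -0.009] q [-0.15  0.57  0.25  1.24 -0.    0.39] w 0.0352 F [-0.  -0.3 -0.8]
delta cm [22.88 15.14  0.34] deg [ 0.4  0.4 41.3]
```

View pics/b3.png

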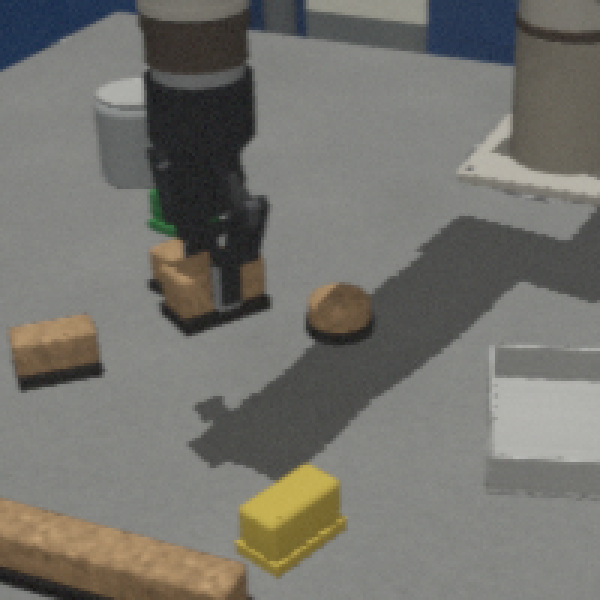

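The block is held, and the opening of 35.2 mm matches the 36 mm cork. I'll carry it to the far tray spot (0.489, 0.238).

```bash
python3 go.py 0.4895 0.2384 0.130 108.1
```

```text
t 4.5 pos [ 0.6358 -0.0939  0.1328] toolx [-0.86   0.509 -0.005] q [-0.15  0.57  0.25  1.24 -0.    0.39] w 0.0353 F [-0.2 -0.2 -1.3]
delta cm [29.52 21.14  0.16] deg [ 0.2  0.3 41.3]
```

```bash
python3 -m pendant '[[[5,3.5,0,0,0,8,3],[10,7,0,0,0,16,3],[15,10.5,0,0,0,24,3],[20,14,0,0.1,0.1,32,3],[25,17.8,0,0.2,0.3,38,3],[29.5,21.1,0,0.2,0.3,41.3,3],[29.5,21.1,0,0.2,0.3,41.3,3],[29.5,21.1,0,0.2,0.3,41.3,3],[29.5,21.1,0,0.2,0.3,41.3,3]]]' ;python3 go.py 0.4895 0.2384 0.016 108.1
```

```text
t: 5.62
eef_pos: [0.4896, 0.2365, 0.1307]
eef_rot: [[-0.308, 0.951, -0.002], [0.951, 0.308, -0.0], [0.0, -0.002, -1.0]]
contact_force: [-0.2, -0.1, -0.9]
grip_width: 0.0356
t 5.62 pos [0.4896 0.2365 0.1307] toolx [-0.308  0.951  0.   ] q [ 0.45  0.39 -0.05  1.13  0.    1.71] w 0.0356 F [-0.2 -0.1 -0.9]
delta cm [ 0.18  0.07 11.47] deg [-0.1 -0.  -0.1]
```

```bash
python3 -m pendant '[[[0.2,0.1,4,0,0,0,3],[0.2,0.1,7,0,0,0,3],[0.2,0.1,9,0,0,0,3],[0.2,0.1,10.3,0,0,0,3],[0.2,0.1,11.0,0,0,0,3],[0.2,0.1,11.3,0,0,0,3],[0.2,0.1,11.3,0,0,0,3]]]' ;python3 go.py 0.4895 0.2384 0.016 108.1; python3 - <<'E'
from rig import read_camera
import cv2
s=read_camera("scene")
b=cv2.resize(s[120:280,250:450],(750,600),interpolation=3)
cv2.imwrite("pics/b4.png",b[:,:,::-1])
E
```

```text
t: 6.5
eef_pos: [0.4901, 0.2388, 0.0182]
eef_rot: [[-0.308, 0.951, -0.001], [0.951, 0.308, -0.0], [0.0, -0.001, -1.0]]
contact_force: [0.9, 0.1, -0.5]
grip_width: 0.0353
t 6.5 pos [0.4901 0.2388 0.0182] toolx [-0.308  0.951  0.   ] q [ 0.45  0.51 -0.19  0.87  0.    1.71] w 0.0353 F [ 0.9  0.1 -0.5]
delta cm [-0.02 -0.07  0.22] deg [-0.1 -0.  -0.1]
```

View pics/b4.png

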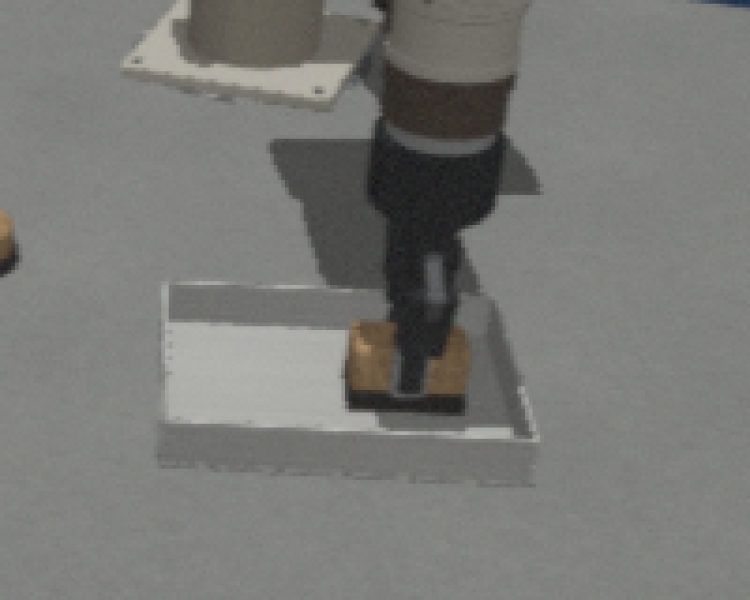

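The block is inside the tray's right half at crop (405,365), well clear of the walls. I'll lower the last 2–3 mm, release and rise.

```bash
python3 -m pendant '[[[0,0,0.1,0,0,0,3],[0,0,0.2,0,0,0,3],[0,0,0.25,0,0,0,3],[0,0,0.25,0,0,0,3]]]'; python3 -m pendant '[[[0,0,0,0,0,0,6],[0,0,0,0,0,0,6],[0,0,0,0,0,0,6],[0,0,0,0,0,0,6]]]';python3 -m pendant '[[[0,0,-1,0,0,0,6],[0,0,-4,0,0,0,6],[0,0,-8,0,0,0,6],[0,0,-13,0,0,0,6],[0,0,-13,0,0,0,6]]]';  python3 go.py 0.4352 -0.2438 0.150 71.4
```

```text
t: 7.05
eef_pos: [0.4901, 0.2389, 0.0158]
eef_rot: [[-0.308, 0.951, -0.001], [0.951, 0.308, 0.0], [0.0, -0.001, -1.0]]
contact_force: [-0.4, -0.3, -1.2]
grip_width: 0.0352
t: 7.55
eef_pos: [0.4902, 0.2389, 0.0159]
eef_rot: [[-0.308, 0.951, -0.001], [0.951, 0.308, 0.0], [0.0, -0.001, -1.0]]
contact_force: [0.0, -0.0, 0.1]
grip_width: 0.0601
t: 8.18
eef_pos: [0.4935, 0.2405, 0.1515]
eef_rot: [[-0.308, 0.951, 0.009], [0.951, 0.308, 0.005], [0.002, 0.01, -1.0]]
contact_force: [0.8, -0.6, 0.0]
grip_width: 0.0601
t 8.18 pos [0.4935 0.2405 0.1515] toolx [-0.308  0.951  0.002] q [ 0.45  0.37 -0.02  1.17  0.    1.71] w 0.0601 F [ 0.8 -0.6  0. ]
delta cm [-44.27 -20.48  -0.14] deg [ 0.5 -0.3 36.6]
```

```bash
python3 -m pendant '[[[-5,-2.3,0,0,0,5,7.5],[-10,-4.6,0,0,0,10,7.5],[-15,-7,0,0,0,15,7.5],[-20,-9.3,0,0,0,20,7.5],[-25,-11.6,0,0,0,25,7.5],[-30,-13.9,0,0,0,30,7.5],[-35,-16.2,0,0,0,34,7.5],[-40,-18.5,0,0.3,-0.2,36.6,7.5],[-44.2,-20.5,0,0.5,-0.3,36.6,7.5],[-44.2,-20.5,0,0.5,-0.3,36.6,7.5],[-44.2,-20.5,0,0.5,-0.3,36.6,7.5]]]';python3 go.py 0.4352 -0.2438 0.065 71.4;python3 - <<'E'
from rig import read_camera
import cv2
for n in("top","scene"):
    s=read_camera(n); cv2.imwrite(f"pics/{n}5.png",s[:,:,::-1])
E
```

```text
t: 9.55
eef_pos: [0.4343, -0.2427, 0.1481]
eef_rot: [[0.32, 0.947, -0.001], [0.947, -0.32, 0.001], [0.001, -0.001, -1.0]]
contact_force: [0.2, -0.4, -0.4]
grip_width: 0.0749
t 9.55 pos [ 0.4343 -0.2427  0.1481] toolx [0.32  0.947 0.001] q [-0.51  0.29 -0.15  1.13  0.    1.39] w 0.0749 F [ 0.2 -0.4 -0.4]
delta cm [-0.08  0.13  8.31] deg [-0.1 -0.  -0.1]
```

View pics/top5.png

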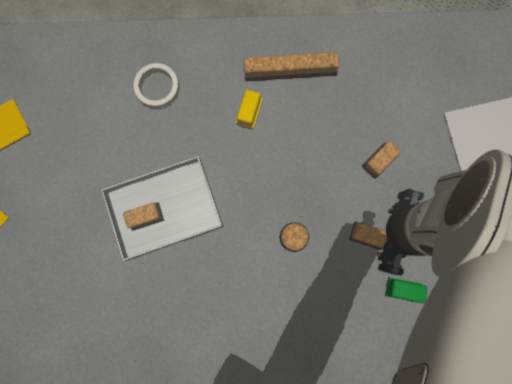

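View pics/scene5.png

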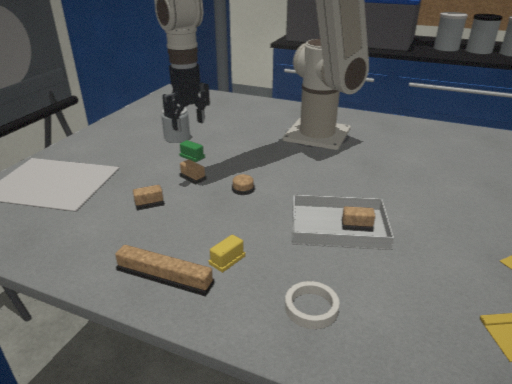

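The top view shows the first block flat in the tray at (142,215). Block R is unmoved at (370,235) and the third block is at (381,158). I'll descend to R, checking before I close.

```bash
python3 -m pendant '[[[-0.1,0.1,4,0,0,0,7.5],[-0.1,0.1,7,0,0,0,7.5],[-0.1,0.1,9.2,0,0,0,7.5],[-0.1,0.1,9.2,0,0,0,7.5]]]';python3 go.py 0.4352 -0.2438 0.010 71.4;python3 - <<'E'
from rig import read_camera
import cv2
s=read_camera("scene");b=cv2.resize(s[80:230,110:280],(680,600),interpolation=3)
cv2.imwrite("pics/b6.png",b[:,:,::-1])
s=read_camera("top");b=cv2.resize(s[170:320,310:460],(600,600),interpolation=3)
cv2.imwrite("pics/a6.png",b[:,:,::-1])
E
```

```text
t: 10.15
eef_pos: [0.434, -0.241, 0.0549]
eef_rot: [[0.316, 0.949, -0.004], [0.949, -0.316, 0.003], [0.001, -0.005, -1.0]]
contact_force: [0.8, 0.7, -0.6]
grip_width: 0.0749
t 10.15 pos [ 0.434  -0.241   0.0549] toolx [0.316 0.949 0.001] q [-0.51  0.39 -0.28  0.9   0.    1.39] w 0.0749 F [ 0.8  0.7 -0.6]
delta cm [-0.23  0.22  4.48] deg [-0.3 -0.1  0.2]
```

View pics/b6.png

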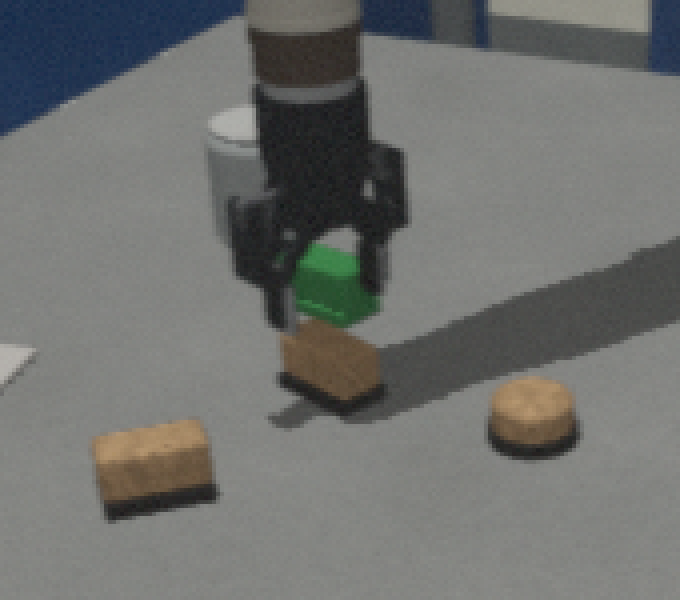

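View pics/a6.png

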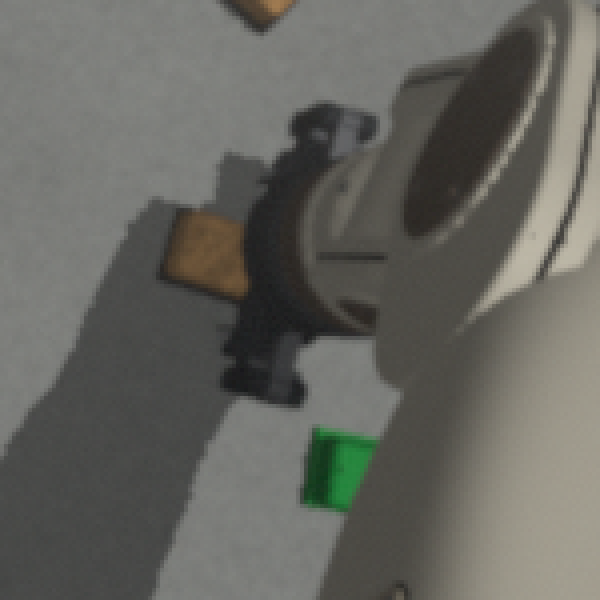

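The scene crop shows the jaws on both sides of R, which is at crop (330,365). I'll descend the rest, with the small correction included.

```bash
python3 go.py 0.4352 -0.2438 0.0115 71.4; python3 -m pendant '[[[-0.2,0.2,1.5,-0.2,0,0.1,7.5],[-0.2,0.2,3,-0.2,0,0.1,7.5],[-0.2,0.2,4.2,-0.2,0,0.1,7.5],[-0.2,0.2,4.2,-0.2,0,0.1,7.5],[-0.2,0.2,4.2,-0.2,0,0.1,7.5]]]';python3 go.py 0.4352 -0.2438 0.0115 71.4
```

```text
t 10.25 pos [ 0.4359 -0.2425  0.057 ] toolx [0.317 0.949 0.   ] q [-0.51  0.39 -0.28  0.9   0.    1.38] w 0.0752 F [0.1 0.3 0.6]
delta cm [-0.15 -0.02  4.55] deg [ 0.  -0.   0.1]
t: 10.88
eef_pos: [0.4373, -0.2451, 0.0152]
eef_rot: [[0.318, 0.948, 0.004], [0.948, -0.318, -0.001], [0.0, 0.004, -1.0]]
contact_force: [-0.6, -0.1, 0.1]
grip_width: 0.0749
t 10.88 pos [ 0.4373 -0.2451  0.0152] toolx [0.318 0.948 0.   ] q [-0.51  0.45 -0.32  0.8   0.    1.38] w 0.0749 F [-0.6 -0.1  0.1]
delta cm [ 0.05 -0.24  0.37] deg [ 0.2 -0.   0. ]
```

```bash
python3 -m pendant '[[[0,-0.2,0.3,0.2,0,0,7.5],[0,-0.2,0.3,0.2,0,0,7.5],[0,-0.2,0.3,0.2,0,0,3],[0,-0.2,0.3,0.2,0,0,3],[0,-0.2,0.3,0.2,0,0,3],[0,-0.2,0.3,0.2,0,0,3],[0,-0.2,0.3,0.2,0,0,3],[0,-0.2,0.3,0.2,0,0,3]]]' 50; python3 -m pendant '[[[0,0,-2,0,0,0,3],[0,0,-5,0,0,0,3],[0,0,-9,0,0,0,3],[0,0,-12,0,0,0,3],[0,0,-12,0,0,0,3],[0,0,-12,0,0,0,3]]]' ;python3 go.py 0.5174 0.1528 0.130 108.1
```

```text
t: 11.88
eef_pos: [0.4357, -0.2446, 0.0125]
eef_rot: [[0.318, 0.948, 0.001], [0.948, -0.318, -0.0], [0.0, 0.001, -1.0]]
contact_force: [-0.1, 0.4, 4.3]
grip_width: 0.0352
t: 12.62
eef_pos: [0.4346, -0.2441, 0.131]
eef_rot: [[0.318, 0.948, -0.001], [0.948, -0.318, 0.001], [0.001, -0.001, -1.0]]
contact_force: [-0.1, 0.0, -1.0]
grip_width: 0.0354
t 12.62 pos [ 0.4346 -0.2441  0.131 ] toolx [0.318 0.948 0.001] q [-0.51  0.31 -0.18  1.09  0.    1.38] w 0.0354 F [-0.1  0.  -1. ]
delta cm [40.26 -4.78  0.14] deg [ -0.1  -0.1 -36.7]
```

```bash
python3 - <<'E'
from h import *
t=cv2.imread("pics/top5.png")[:,:,::-1];m=pick(corkmask(t),(142,215));r,f=fit({"top":m},.49,.238,z=.003);print(r[:2],np.degrees(r[2])%180,f)
p=np.array([.5034,.1956]);a=.3158;d=r[:2]-p;print("tray xy",d@[np.cos(a),np.sin(a)],d@[-np.sin(a),np.cos(a)])
E
python3 -m pendant '[[[5,-0.6,0,0,0,-5,3],[10,-1.2,0,0,0,-10,3],[15,-1.8,0,0,0,-15,3],[20,-2.4,0,0,0,-20,3],[25,-3,0,0,0,-25,3],[30,-3.6,0,0,0,-30,3],[35,-4.2,0,0,0,-35,3],[40.2,-4.8,0,-0.1,-0.1,-36.7,3],[40.2,-4.8,0,-0.1,-0.1,-36.7,3],[40.2,-4.8,0,-0.1,-0.1,-36.7,3],[40.2,-4.8,0,-0.1,-0.1,-36.7,3]]]';python3 go.py 0.5174 0.1528 0.018 108.1
```

```text
[0.48895762 0.23901272] 103.96424783175615 0.18050541516245489
tray xy -0.0002451906858804182 0.045751353691977185
t: 14.0
eef_pos: [0.5163, 0.1509, 0.1305]
eef_rot: [[-0.31, 0.951, -0.002], [0.951, 0.31, -0.002], [-0.001, -0.002, -1.0]]
contact_force: [-0.0, -0.3, -0.9]
grip_width: 0.0355
t 14.0 pos [0.5163 0.1509 0.1305] toolx [-0.31   0.951 -0.001] q [ 0.28  0.38 -0.07  1.12 -0.    1.54] w 0.0355 F [-0.  -0.3 -0.9]
delta cm [ 0.16  0.19 11.24] deg [-0.1  0.1 -0.1]
```

Block 1 fits at tray (0, +46 mm), as intended. I'll lower the second block.

```bash
python3 -m pendant '[[[0.1,0.1,4,0,0,0,3],[0.1,0.1,7,0,0,0,3],[0.1,0.1,9,0,0,0,3],[0.1,0.1,10.3,0,0,0,3],[0.1,0.1,11.0,0,0,0,3],[0.1,0.1,11.2,0,0,0,3],[0.1,0.1,11.2,0,0,0,3]]]' ;python3 go.py 0.5174 0.1528 0.0158 108.1; python3 - <<'E'
from rig import read_camera
import cv2
s=read_camera("scene")
b=cv2.resize(s[120:280,250:450],(750,600),interpolation=3)
cv2.imwrite("pics/b7.png",b[:,:,::-1])
E
```

```text
t: 14.88
eef_pos: [0.5172, 0.1521, 0.019]
eef_rot: [[-0.31, 0.951, -0.0], [0.951, 0.31, -0.001], [-0.001, -0.001, -1.0]]
contact_force: [-0.7, -0.5, -1.8]
grip_width: 0.0351
t 14.88 pos [0.5172 0.1521 0.019 ] toolx [-0.31   0.951 -0.001] q [ 0.29  0.5  -0.21  0.86 -0.    1.54] w 0.0351 F [-0.7 -0.5 -1.8]
delta cm [0.06 0.04 0.32] deg [-0.   0.1 -0.1]
```

View pics/b7.png

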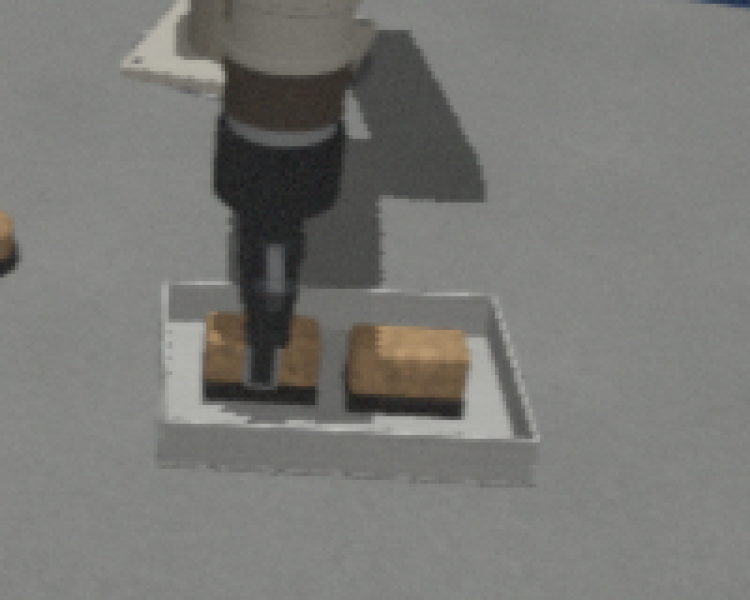

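The second block is in the tray's left half at crop (262,360), clear of the first at (407,365). I'll lower it, release and retreat.

```bash
python3 -m pendant '[[[0,0,0.1,0,0,0,3],[0,0,0.2,0,0,0,3],[0,0,0.3,0,0,0,3],[0,0,0.3,0,0,0,3],[0,0,0.3,0,0,0,3]]]'; python3 -m pendant '[[[0,0,0,0,0,0,6],[0,0,0,0,0,0,6],[0,0,0,0,0,0,6],[0,0,0,0,0,0,6]]]';python3 -m pendant '[[[0,0,-1,0,0,0,6],[0,0,-4,0,0,0,6],[0,0,-8,0,0,0,6],[0,0,-14,0,0,0,6],[0,0,-18,0,0,0,6],[-10,-12,-18,0,0,0,6],[-12,-15,-18,0,0,0,6],[-14,-20,-18,0,0,0,6],[-14,-20,-18,0,0,0,6],[-14,-20,-18,0,0,0,6]]]'
python3 - <<'E'
from rig import read_camera
import cv2
for n in("top","scene"):
    s=read_camera(n); cv2.imwrite(f"pics/{n}8.png",s[:,:,::-1])
E
```

```text
t: 15.55
eef_pos: [0.5173, 0.1522, 0.0161]
eef_rot: [[-0.31, 0.951, -0.0], [0.951, 0.31, -0.001], [-0.001, -0.001, -1.0]]
contact_force: [0.2, 0.2, -0.7]
grip_width: 0.0353
t: 16.05
eef_pos: [0.5173, 0.1522, 0.0162]
eef_rot: [[-0.31, 0.951, -0.0], [0.951, 0.31, -0.001], [-0.001, -0.001, -1.0]]
contact_force: [-0.5, 0.1, -0.1]
grip_width: 0.06
t: 17.3
eef_pos: [0.368, -0.0447, 0.1972]
eef_rot: [[-0.305, 0.952, -0.0], [0.952, 0.305, -0.002], [-0.001, -0.001, -1.0]]
contact_force: [0.6, 0.4, -0.2]
grip_width: 0.0598
```

View pics/top8.png

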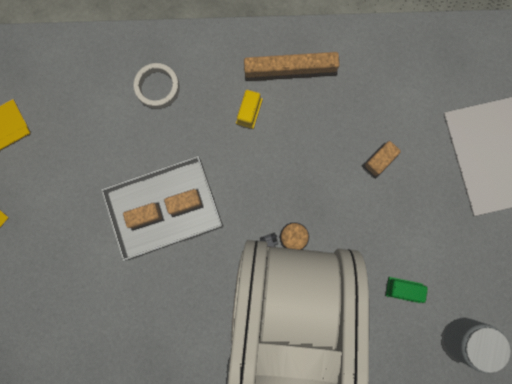

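View pics/scene8.png

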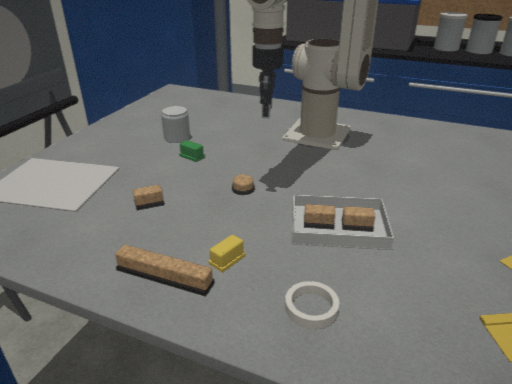

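The top view shows both blocks in the tray at (142,215) and (183,202). The third is still at (381,158), and the puck, long block, yellow and green pieces haven't moved. I'll do a numeric check of both tray blocks and the third block, then hand in.

```bash
python3 - <<'E'
from h import *
t=cv2.imread("pics/top8.png")[:,:,::-1];M=corkmask(t);p=np.array([.5034,.1956]);a=.3158
for u in((142,215),(183,202)):
    w=back("top",u,.035);r,f=fit({"top":pick(M,u)},w[0],w[1],z=.003);d=r[:2]-p
    print("tray xy mm",np.round(1e3*np.array([d@[np.cos(a),np.sin(a)],d@[-np.sin(a),np.cos(a)]]),1),round(np.degrees(r[2])%180),round(f,2))
r,f=fit({"top":pick(M,(381,158))},.6,-.28);print("third",r,f,"start .6002 -.2799")
from rig import readout,ticket
s=readout.state();print(s["t"],np.round(s["contact_force"],1),np.abs(s["qvel"]).max())
print(ticket.job_done())
E
```

```text
tray xy mm [-0.3 45.2] 104 0.16
tray xy mm [ -1.6 -45.3] 105 0.16
third [ 0.60035279 -0.27952066 -0.8158494 ] 0.10246786149948395 start .6002 -.2799
17.4 [0.1 0.2 0.7] 0.03216726319737065
the job is handed in; nothing more can be done
None
```

I put two of the three tan short blocks in the tray, pads down, and left the third where it lay. The job is handed in at about 17.4 s; the hand-in reports no verdict.

- **Tray blocks:** the last picture fits put them at about (0, +45) mm and (-2, -45) mm from the tray's centre, inside the 62 mm and 92 mm limits. Both look flat, pad down and clear of the walls. Height and tilt were judged by eye, not measured.
- **Third block:** it shows under 1 mm of movement from its start.
- **Look-alikes:** the yellow and green pieces, the puck and the long block all look unmoved.
- **Robot:** the gripper is open, clear of everything and reads no real contact force. The highest contact force I read was about 4 N, taken between moves.
- **Disagreements:** the fits put the tray blocks' yaw about 3–4° off the tool's yaw at release. Before the grasps, the two cameras disagreed on block yaw by up to 12°, and I used the top view. Both grasps closed at 35 mm on the 36 mm cork, so neither mattered.

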